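# Click the collection cup into the reading dock

## Robot

A 6-joint arm with a two-finger parallel gripper is mounted at the origin on the work surface. World frame = base frame: x ahead of the robot, y to its left, z up, the work surface at z = 0. Lengths are in m, angles in degrees, forces in N, time in s.
With the tool pointing down it reaches from about 0.35 to 0.725 m from the base axis. Payload 6 kg.
Tool frame: the origin (TCP) lies midway between the tips of the shut fingers; the grasp point (between the pads) lies 19 mm behind it (ctrl.grip_depth is the distance from the TCP to the grasp point, in m); x points along the fingers, y is the direction in which the jaws open and shut, and the axes are right-handed (so a half turn about x gives the same grasp; the last joint's range is limited). The gripper opens to 85 mm and grips with 20 to 120 N. Pads are 22 mm wide; open, the fingers measure 114 mm over their backs; the gripper's body (76 mm by 85 mm) begins 54 mm behind the grasp point. The pads swing forward as they close: fully open they stand 13 mm farther back than shut.
Start: joints at [86.614, 2.303, 4.859, 0, -92.561, -19.12], TCP at [0.23, 0.554, 0.231] pointing down, gripper open.
Joint ranges: [-146.85, 146.85], [-73.84, 115.35], [-62.03, 85.46], [-188.31, 113.3], [-161.28, -10.13], [-171.36, 171.36]. Speed limits (degrees/s): [147.25, 147.25, 172.46, 180, 180, 180].

## Interface

Orientations are given as a 3x3 rotation matrix whose columns are the frame's x, y, z axes.
In Python, from plant import ctrl, grab_frame, camera_info gives the robot as it stands.
- The arm moves only by the tool carry_out, never from a script. Its arguments are lists of equal length, an entry for each row: "rotation": the turn, a rotation vector about the world's x, y, z in degrees, a list of three; "linear": the shift along the world's x, y, z in mm, a list of three; "fingers": the closure, from -1 (fully open) to 1 (shut). In form: {"rotation": [[rx, ry, rz], ...], "linear": [[tx, ty, tz], ...], "fingers": [fingers, ...]}. A call has 1 to 8 rows; each row shifts and turns the commanded pose from where the row before left it; what a row does not reach is not made up. A row lasts 1/8 s, in which the tool goes at most 62.5 mm and 10.7 degrees, less where a joint would pass 70% of its speed; a pose out of reach is approached as far as the arm can. A call is refused whole if a number of a shift passes 62.5 or a number of a turn 10.7, either way. A call with a gripper value outside its range is refused whole. The fingers move at their own pace and stop on an object; "squeeze" is the grip in N (left out, the last holds). Time passes only in rows, so rows that do not move let the fingers close. It gives the time, the measured TCP pose, the force and the opening at its end, in the units of the state.
- ctrl.state(): the state, without advancing time (a new reading comes with each control period).
- grab_frame(name): name is "scene" or "top"; returns the picture (384x512x3 uint8, red, green, blue); there is no depth.
- camera_info(name): a dict with "K" (3x3 intrinsics, pixels), "world_from_camera" (4x4, takes a point from camera to world coordinates). Camera axes: x right, y up, looking along -z (the intrinsics and any distortion apply to the point x, -y, -z); pixel columns grow to the right and rows downward; lengths in m; the calibration is good to about 2 mm. A picture is of the moment at which its call begins. camera_info takes no time and is no camera call.
- ctrl.hand_in(): hands the job in, once; it reports no verdict.
The state is a dict: "t": time; "joints": joint angles; "joint_velocities": joint speeds; "effort": joint torques, N m; "position": TCP position; "eef_rot": TCP orientation; "contact_force": force on the tool from outside, world axes, zero at the start; "torque": the same for the moment, N m; "gripper_width": finger opening in m.
Only numpy, scipy, OpenCV 4.12 (cv2) and the standard library are available. Lean on these libraries where they do the work, as an engineer would, in place of code of your own. Each camera call takes 0.05 s, during which the arm holds its last target. There are 200 camera calls.

## Task

Pick up the amber collection cup, stand it on the landing of the reading dock with its long side along the dock, and slide it in between the guides past the sprung side ball until it clicks and stays held in the ball. Push gently: the ball and the rubber buffer behind it can be clamped anywhere along a short stretch of the dock, so feel for them and do not ram the cup into the buffer or the guides. Let go of the cup, back the hand away, and leave the button box, the coupler and the red caps alone.

Things in the scene. Friction and masses are not known exactly. Their poses are not given: they have to be found in the camera images.
- cup_mid (a point): Centre of the loose translucent amber plastic cup (about 0.14 kg, 75 mm tall): on its axis, 37.5 mm above its underside. x = its long way, y = its width, z up. From 20 to 75 mm height it is an open-topped rectangular body 64 mm (x) by 36 mm (y), walls 3 mm, to be gripped across the 36 mm. Same both ways round (half a turn makes no difference). Starts standing on the bench.
- cup_foot (a point): Centre of the cup's underside. Its foot is 80 mm long (x), 44 mm wide (y), 20 mm high, the four upright corners chamfered 9 mm along x by 5 mm in y. In the middle of each long side (x = 0) an upright slot, 10 mm wide and 7 mm deep, takes the ball.
- dock: Fixed metal reading dock on the bench. Origin: underside (bench height), at the mouth of the guide channel, on its centre line; x points into the channel (the way the cup is slid), y to the left of that (the ball side), z up. The dock's x points away from the robot, within 0.35 rad. Floor plate 4 mm thick, 84 mm wide, from x = -88 to +128 mm.
- landing (a point): Middle of the open landing, on top of the dock's floor plate, 46 mm before the mouth on the centre line: here the cup can be stood down before it is slid in. The landing runs from dock x = -88 to 0 mm.
- channel (a point): On the dock floor, dock x = 50 mm: middle of the range of the held cup's centre, which is somewhere within 15 mm of here along x (ball and buffer sit on one clamped carriage whose place is not measured). Guide walls from x = 0 to 110 mm, tops 26 mm over the bench, 10 mm thick, channel 45.5 mm wide: 0.75 mm play on each side of the foot.
- guides: The dock's two guide walls; same origin and axes as the dock. Lips on the walls (26 to 29 mm over the bench) overhang the foot by 2.3 mm a side from x = 0 to 26 mm (ball side) and 0 to 50 mm (other side): the cup can be slid in but not lowered in. The grey carriage beside them reaches 32 mm over the bench and 67 mm left of the centre line.
- ball (a joint): Sprung 12 mm steel ball in the left (+y) wall, 15 mm over the bench, level with the held cup's centre. Value: how far pressed back, m: 0 free (5 mm out of the wall), 0.003 to 0.005 while the foot's flat side rides over it, under 0.0015 once in the slot. Spring 4 N + 1 N/mm, little friction. Pushing the cup onto it takes 3 to 16 N, riding on less.
- buffer (a joint): Black rubber buffer, 16 mm diameter, lying along the channel's axis at its far end, 48 mm over the bench on a 60 mm tall post of the ball's carriage; the front wall of the cup's body (32 mm ahead of its centre) just touches it when the ball is in the slot. Value: how far it is squeezed, m. Stiff, 12 N per mm, and heavily damped. Do not press it over about 15 N.
- button_box: Bystander: fixed white enamel box with two push buttons, 80 x 100 x 67 mm, origin at the centre of its underside.
- coupler: Bystander: loose chrome quick coupler standing on end, 36 mm diameter, 58 mm tall, origin at the centre of its underside.
- cap1: Bystander: loose red plastic nozzle cap, 34 mm diameter, 18 mm tall, origin at the centre of its underside.
- cap2: Bystander: a second cap like cap1.
Things that resemble listed ones, but are neither listed nor needed, are in the scene too. Several things look just like the dock: the one meant starts farthest to the robot's left.

How it is judged (in metres and radians):
On the way:
1. the cup, upright in the guide channel, presses the ball back by more than 2.5 mm (value of joint ball above 0.0025 m and x of cup_mid in the frame of dock above -0.01 m and angle between cup_mid's own z axis and vertical below 0.15 rad), for 0.05 s.
At the end, for the whole second after the job is handed in: Cup released, at rest (<10 mm/s), on the dock floor in the channel (within 3 mm of its centre line, tilt <0.06, turned <0.08 rad), its centre 31 to 69 mm past the mouth, ball dropped into its slot (pressed back <2.2 mm), buffer squeezed <1.5 mm (x of cup_mid in the frame of dock between 0.031 and 0.069 m and y of cup_mid in the frame of dock between -0.003 and 0.003 m and z of cup_mid in the frame of dock between 0.038 and 0.045 m and value of joint ball below 0.0022 m and value of joint buffer below 0.0015 m and angle between cup_mid's own z axis and vertical below 0.06 rad and angle between the x axis of cup_mid and the x axis of dock, either way round below 0.08 rad and linear speed of cup below 0.01 m/s); the robot touches nothing.
It fails at once if the cup is pressed on the buffer with over 16 N (contact force between cup and buffer above 16 N).
It fails at once if the cup is pressed on the guides (walls, lips) with over 40 N (contact force between cup and guides above 40 N).
It fails at once if the cup is tipped over 0.5 rad (angle between cup_mid's own z axis and vertical above 0.5 rad).
It fails at once if the robot touches the button box (contact force between the arm and button_box above 1 N).
It fails at once if a bystander is moved over 15 mm (distance of any of coupler, cap1, cap2 from where it was at the start of the episode above 0.015 m).
It also fails if it takes over 72 s, if anything falls off the work surface, if the arm or the gripper's body presses on something with over 40 N, if the wrist force passes 120 N, or if a joint passes its speed limit or range.

## Working session

There is one attempt and no reset: what is moved stays moved. The work goes in short steps, Python scripts to look and compute and a tool call to move; the robot and the scene stay as the last step left them, time stands still between calls to the robot, and variables do not carry over. Pictures are saved under pics/ and viewed, about 8 in all and at most 12, crops included, and the job is handed in when it is done.

Besides the shell and the picture viewer there is one more tool, called as name(argument=value, ...) on one line, values as JSON. carry_out: Moves the arm, as the interface text tells. Its arguments: {"type":"object","properties":{"rotation":{"type":"array","items":{"type":"array","items":{"type":"number"}}},"linear":{"type":"array","items":{"type":"array","items":{"type":"number"}}},"fingers":{"type":"array","items":{"type":"number"}},"squeeze":{"type":"number"}},"required":["rotation","linear","fingers"]}

```bash
ls; mkdir -p pics; python3 - <<'E'
from plant import ctrl, grab_frame, camera_info
import cv2, numpy as np
np.set_printoptions(precision=4,suppress=True)
for n in ("scene","top"):
    im=grab_frame(n); cv2.imwrite(f"pics/{n}0.png",im[:,:,::-1]); 
    c=camera_info(n); print(n,{k:v for k,v in c.items()})
a=[cv2.imread(f"pics/{n}0.png") for n in("scene","top")]
s=ctrl.state(); print(s)
E
```

```text
pics
scene {'K': array([[460.0166,   0.    , 253.4795],
       [  0.    , 460.0166, 189.8528],
       [  0.    ,   0.    ,   1.    ]]), 'world_from_camera': array([[ 0.8285, -0.3659,  0.4239,  0.9398],
       [ 0.5595,  0.512 , -0.6517, -0.8553],
       [ 0.0215,  0.7772,  0.6289,  0.8228],
       [ 0.    ,  0.    ,  0.    ,  1.    ]])}
top {'K': array([[498.7264,   0.    , 257.2251],
       [  0.    , 498.7264, 187.8682],
       [  0.    ,   0.    ,   1.    ]]), 'world_from_camera': array([[ 0.01  ,  0.9925, -0.1218,  0.2637],
       [-0.9999,  0.0096, -0.0036, -0.0557],
       [-0.0024,  0.1218,  0.9926,  1.5889],
       [ 0.    ,  0.    ,  0.    ,  1.    ]])}
{'t': 0.1, 'joints': array([ 86.6126,   2.3362,   4.8106,  -0.0239, -92.5621, -19.1199]), 'joint_velocities': array([ 0.0038, -0.0496,  0.1363,  0.0533,  0.0348, -0.0389]), 'effort': array([ -0.006 , -36.9345,  34.8278,   6.9516,  -0.0046,  -0.    ]), 'position': array([0.2295, 0.5541, 0.2304]), 'eef_rot': array([[-0.0005, -0.3828, -0.9238],
       [-0.0015, -0.9238,  0.3828],
       [-1.    ,  0.0016, -0.0001]]), 'contact_force': array([ 0.8051,  0.162 , -0.8089]), 'torque': array([-0.0343, -0.0071, -0.0199]), 'gripper_width': 0.08566978773752286}
```

View pics/scene0.png

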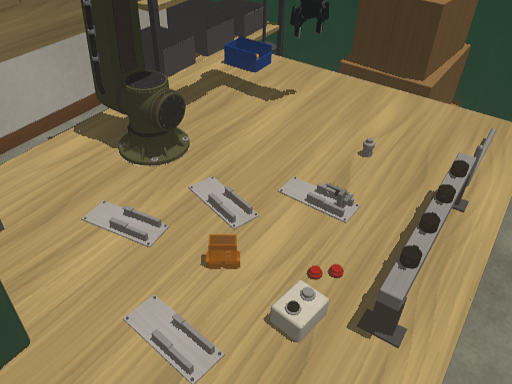

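View pics/top0.png

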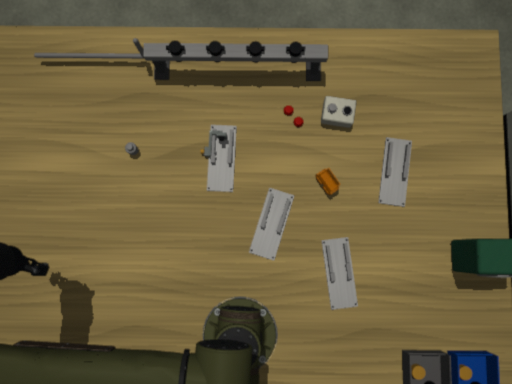

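The scene view shows the cup at (223,251), caps at (315,272) and (336,271), and the button box at (300,310). The arm's hand is out to the left.

Dock look-alikes in the top view are at (222,158), (272,223), (340,272) and (396,172). The robot's left (+y) is image left, so (222,158) is the one meant. It is also the only one with a carriage and post. I'll confirm that in one enlarged crop.

```bash
cat > h.py <<'E'
import numpy as np, cv2
from plant import ctrl, grab_frame, camera_info
np.set_printoptions(precision=4,suppress=True)
def proj(n,P):
    c=camera_info(n); M=np.linalg.inv(c["world_from_camera"]); P=np.atleast_2d(P)
    q=(P@M[:3,:3].T+M[:3,3])*[1,-1,-1]; q=q@c["K"].T; return q[:,:2]/q[:,2:]
def back(n,uv,z):
    c=camera_info(n); W=c["world_from_camera"]; uv=np.atleast_2d(uv)
    d=np.c_[uv,np.ones(len(uv))]@np.linalg.inv(c["K"]).T*[1,-1,-1]@W[:3,:3].T
    o=W[:3,3]; return o+d*((z-o[2])/d[:,2:])
def crop(im,x0,y0,w,h,k): return cv2.resize(im[y0:y0+h,x0:x0+w],None,fx=k,fy=k,interpolation=cv2.INTER_CUBIC)
def mean(n,N=6): return np.mean([grab_frame(n).astype(float) for _ in range(N)],0)
E
python3 - <<'E'
from h import *
S=mean("scene",4);T=mean("top",4); np.savez("im0.npz",S=S,T=T)
b=lambda i:np.clip(i,0,255).astype(np.uint8)[:,:,::-1]
L=crop(b(T),195,115,50,85,7)
R=np.vstack([crop(b(S),275,170,90,55,5)[:275],cv2.copyMakeBorder(np.hstack([crop(b(S),200,228,45,45,5),crop(b(T),308,162,45,45,5)]),0,95,0,0,cv2.BORDER_CONSTANT)])
h=min(L.shape[0],R.shape[0]); out=np.hstack([L[:595],cv2.copyMakeBorder(R[:595],0,595-R.shape[0],0,0,cv2.BORDER_CONSTANT) if R.shape[0]<595 else R[:595]])
print(out.shape); cv2.imwrite("pics/crop1.png",out)
E
```

```text
(595, 800, 3)
```

View pics/crop1.png

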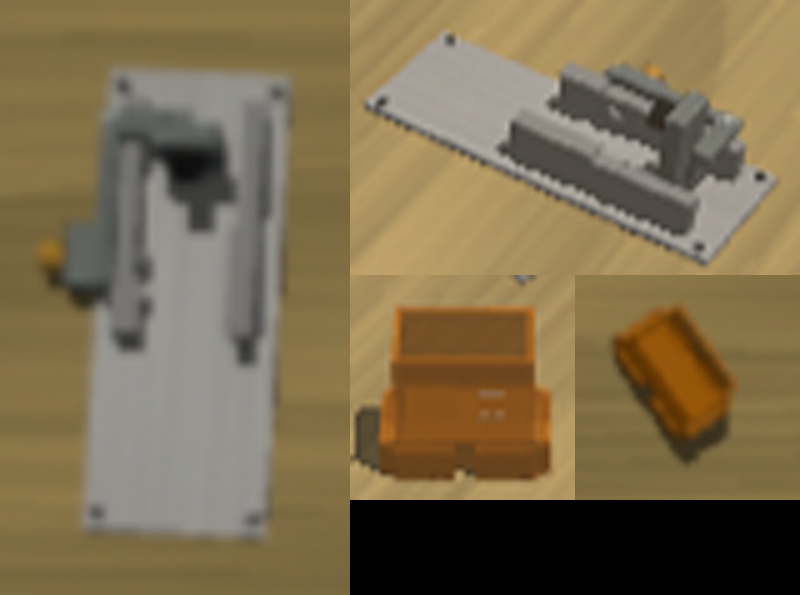

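Crop confirmed: the left dock carries the ball carriage (orange knob on its left side), the post with the black buffer at the far end, and guides opening towards the robot. The cup is upright with an open top. Next I fit the poses in both views.

```bash
cat > fit.py <<'E'
from h import *
from scipy.optimize import minimize, least_squares
def place(p,Q): # p x,y,yaw(rad),z
    c,s=np.cos(p[2]),np.sin(p[2]); return np.asarray(Q)@np.array([[c,s,0],[-s,c,0],[0,0,1]])+[p[0],p[1],p[3]]
f=[(s*40,t*17) for s in(1,-1) for t in(1,-1)]+[(s*31,t*22) for s in(1,-1) for t in(1,-1)]
foot=np.array([(x,y,z) for x,y in f for z in(0,20)])/1000
body=np.array([(s*32,t*18,z) for s in(1,-1) for t in(1,-1) for z in(20,75)])/1000
def sat(im): return (im.max(2)-im.min(2))/np.maximum(im.max(2),1)
def render(n,p,box,k=8):
    x0,y0,w,h=box; m=np.zeros((h*k,w*k),np.uint8)
    for Q in(foot,body):
        uv=(proj(n,place(p,Q))-[x0,y0]+.5)*k-.5
        cv2.fillConvexPoly(m,cv2.convexHull(np.round(uv*16).astype(np.int32)),255,shift=4)
    return cv2.resize(m,(w,h),interpolation=cv2.INTER_AREA)/255.
def fitcup(ims,boxes,p0,lo=.62,hi=.85,views=("scene","top"),z=None):
    A={n:np.clip((sat(ims[n])[b[1]:b[1]+b[3],b[0]:b[0]+b[2]]-lo)/(hi-lo),0,1) for n,b in boxes.items()}
    g=lambda q:np.r_[q,z] if z is not None else q
    cost=lambda q:sum(((render(n,g(q),boxes[n])-A[n])**2).sum() for n in views)
    p0=np.array(p0,float)[:3 if z is not None else 4]
    for _ in range(2):
        r=minimize(cost,p0,method="Nelder-Mead",options=dict(initial_simplex=np.vstack([p0]+[p0+d for d in np.diag([.01,.01,.15,.01][:len(p0)])]),xatol=1e-5,fatol=1e-3,maxiter=600)); p0=r.x
    return r.x,r.fun
def fitdock(ims,p0,views=("scene","top"),z=None):
    x0,x1,y=-.088,.128,.042
    E=[((x0,y),(x0,-y)),((x0,-y),(x1,-y)),((x1,-y),(x1,y)),((x0,y),(-.005,y))]
    g=lambda q:np.r_[q,z] if z is not None else q
    p=np.array(p0,float)[:3 if z is not None else 4]
    for it in range(4):
        obs=[]
        for n in views:
            S=cv2.GaussianBlur(sat(ims[n]).astype(np.float32),(0,0),.6)
            for i,(a,b) in enumerate(E):
                if n=="scene" and i in(0,1,2) and False: continue
                for t in np.linspace(.08,.92,30):
                    L=np.r_[np.array(a)*(1-t)+np.array(b)*t,0]; uv=proj(n,place(g(p),[L]))[0]
                    uvs=proj(n,place(g(p),[np.r_[a,0],np.r_[b,0]])); d=uvs[1]-uvs[0]; nn=np.array([d[1],-d[0]])/np.hypot(*d)
                    cen=proj(n,place(g(p),[[.02,0,0]]))[0]; nn*=np.sign(nn@(uv-cen))
                    o=np.arange(-4,4.01,.1); pts=(uv+o[:,None]*nn).astype(np.float32)
                    v=cv2.remap(S,pts[None,:,0],pts[None,:,1],cv2.INTER_LINEAR)[0]
                    if v[:8].mean()<.2 and v[-8:].mean()>.3:
                        h=(v[:8].mean()+v[-8:].mean())/2; k=np.argmax(v>h); obs.append((n,i,L,nn,uv+o[k]*nn))
        res=lambda q:np.array([(proj(n,place(g(q),[L]))[0]-m)@nn for n,i,L,nn,m in obs])
        r=least_squares(res,p,loss="soft_l1",f_scale=.3,x_scale=[.01,.01,.05,.01][:len(p)]); p=r.x
    return p,np.sqrt(np.median(res(p)**2)),len(obs),[(n[0],i,round(float(np.mean([x for x,o in zip(res(p),obs) if o[0]==n and o[1]==i])),2)) for n in views for i in range(4) if any(o[0]==n and o[1]==i for o in obs)]
E
cat > run.py <<'E'
from fit import *
d=np.load("im0.npz"); ims=dict(scene=d["S"],top=d["T"])
c=back("top",[[327.5,182]],.04)[0]; print("cup guess",c, back("scene",[[223,251]],.04))
bx=dict(scene=(196,222,54,54),top=(305,160,50,50))
S=sat(ims["top"]); print("sat cup/wood",S[182,327],S[182,345],sat(ims["scene"])[262,222],sat(ims["scene"])[270,195],"plate",S[180,222])
for y0 in(-.7,.7):
    print("cup",y0,fitcup(ims,bx,[c[0],c[1],y0,0]))
a=fitcup(ims,bx,[c[0],c[1],-.55,0])[0]
for v in(("scene",),("top",)): print(v,fitcup(ims,bx,[*a[:3]],views=v,z=0.))
print("both z0",fitcup(ims,bx,[*a[:3]],z=0.))
K=lambda x,y:[195+(x+.5)/7-.5,115+(y+.5)/7-.5]
t=back("top",[K(112,70),K(290,78),K(82,530),K(265,540)],.004); print(t)
f=(t[0]+t[1])/2;b=(t[2]+t[3])/2; dx=(f-b)/np.linalg.norm(f-b); o=b+dx*.088; p0=[o[0],o[1],np.arctan2(dx[1],dx[0]),.004]; print(p0)
print("both",fitdock(ims,p0)); print("both z4",fitdock(ims,p0,z=.004))
for v in(("scene",),("top",)): print(v,fitdock(ims,p0,views=v,z=.004))
E
python3 run.py
```

```text
cup guess [ 0.4744 -0.2699  0.04  ] [[ 0.4809 -0.2721  0.04  ]]
sat cup/wood 0.9220563847429519 0.48046875 0.6894865525672371 0.44640234948604995 plate 0.041390728476821195
cup -0.7 (array([ 0.4848, -0.2779,  0.6167, -0.04  ]), np.float64(459.3557857636047))
cup 0.7 (array([ 0.4791, -0.2715,  0.6182,  0.0007]), np.float64(356.4392021667937))Traceback (most recent call last):
  File "run.py", line 8, in <module>
    a=fitcup(ims,bx,[c[0],c[1],-.55,0])[0]
      ~~~~~~^^^^^^^^^^^^^^^^^^^^^^^^^^^
  File "fit.py", line 21, in fitcup
    r=minimize(cost,p0,method="Nelder-Mead",options=dict(initial_simplex=np.vstack([p0]+[p0+d for d in np.diag([.01,.01,.15,.01][:len(p0)])]),xatol=1e-5,fatol=1e-3,maxiter=600)); p0=r.x
    res = _minimize_neldermead(fun, x0, args, callback, bounds=bounds,
                               **options)
    fxcc = func(xcc)
    fx = function(np.copy(x), *(wrapper_args + args))
  File "fit.py", line 18, in <lambda>
    cost=lambda q:sum(((render(n,g(q),boxes[n])-A[n])**2).sum() for n in views)
                  ~~~^^^^^^^^^^^^^^^^^^^^^^^^^^^^^^^^^^^^^^^^^^^^^^^^^^^^^^^^^^
  File "fit.py", line 18, in <genexpr>
    cost=lambda q:sum(((render(n,g(q),boxes[n])-A[n])**2).sum() for n in views)
                        ~~~~~~^^^^^^^^^^^^^^^^^
  File "fit.py", line 12, in render
    uv=(proj(n,place(p,Q))-[x0,y0]+.5)*k-.5
        ~~~~^^^^^^^^^^^^^^
  File "h.py", line 5, in proj
    c=camera_info(n); M=np.linalg.inv(c["world_from_camera"]); P=np.atleast_2d(P)
ValueError: time passes only in moves, steps and waits
```

```bash
python3 - <<'E'
s=open("h.py").read()
s=s.replace("from plant import ctrl, grab_frame, camera_info\n","from plant import ctrl, grab_frame, camera_info\nimport functools\ncamera_info=functools.lru_cache(None)(camera_info)\n")
open("h.py","w").write(s)
r=open("run.py").read().replace("for y0 in(-.7,.7):\n    print(\"cup\",y0,fitcup(ims,bx,[c[0],c[1],y0,0]))","""for n,b in bx.items():
    q=sat(ims[n])[b[1]:b[1]+b[3],b[0]:b[0]+b[2]]; print(n,np.histogram(q,np.arange(.3,1.01,.05))[0])""").replace("-.55","0.6").replace("a=fitcup","print('free',fitcup(ims,bx,[c[0],c[1],.6,0]));a=fitcup")
open("run.py","w").write(r)
f=open("fit.py").read().replace("lo=.62,hi=.85","lo=.54,hi=.64");open("fit.py","w").write(f)
E
python3 run.py
```

```text
cup guess [ 0.4744 -0.2699  0.04  ] [[ 0.4809 -0.2721  0.04  ]]
sat cup/wood 0.9220563847429519 0.48046875 0.6894865525672371 0.44640234948604995 plate 0.041390728476821195
scene [   3   13 1611   96   20    9   46  249  317  425   38    0    0    0]
top [   0    0    0 2007   38   25   20   22   13   32   29   45  208   61]
free (array([ 0.4793, -0.2717,  0.6128,  0.0026]), np.float64(29.820526480055257))
('scene',) (array([ 0.4779, -0.2699,  0.6147]), np.float64(17.7444915684888))
('top',) (array([ 0.4801, -0.2721,  0.5999]), np.float64(9.593999742647888))
both z0 (array([ 0.4785, -0.2709,  0.6084]), np.float64(51.486885250549165))
[[0.6641 0.104  0.004 ]
 [0.6611 0.0212 0.004 ]
 [0.4488 0.1131 0.004 ]
 [0.445  0.0294 0.004 ]]
[np.float64(0.5348136004834096), np.float64(0.06771975239254491), np.float64(-0.040014831739807764), 0.004]
both (array([ 0.535 ,  0.0673, -0.0523,  0.0057]), np.float64(0.29582087561408016), 239, [('s', 0, -0.37), ('s', 1, -0.67), ('s', 2, -0.22), ('s', 3, -0.2), ('t', 0, -0.25), ('t', 1, -0.03), ('t', 2, -0.32), ('t', 3, -0.19)])
both z4 (array([ 0.5348,  0.0678, -0.051 ]), np.float64(0.2994713928835732), 239, [('s', 0, -0.63), ('s', 1, -0.33), ('s', 2, -0.09), ('s', 3, -0.56), ('t', 0, -0.09), ('t', 1, -0.17), ('t', 2, -0.52), ('t', 3, -0.1)])
('scene',) (array([ 0.5341,  0.0684, -0.0636]), np.float64(0.3064513235373277), 119, [('s', 0, -0.43), ('s', 1, -0.4), ('s', 2, -0.33), ('s', 3, -0.31)])
('top',) (array([ 0.5354,  0.0678, -0.0472]), np.float64(0.29377230450325986), 120, [('t', 0, -0.3), ('t', 1, -0.19), ('t', 2, -0.33), ('t', 3, -0.16)])
```

Measurements:
- **Cup:** (0.4785, -0.271), yaw 0.608. The free-height fit gives its base at 2.6 mm, so it stands on the bench.
- **Dock:** origin (0.535, 0.068), yaw about -0.05. The free-height fit gives the plate at 5.7 mm, against 4 mm in the text.

I'll move to above the cup, turning the tool -122.6° on the way.

carry_out(rotation=[[0,0,-7.66],[0,0,-7.66],[0,0,-7.66],[0,0,-7.66],[0,0,-7.66],[0,0,-7.66],[0,0,-7.66],[0,0,-7.66]], linear=[[15.5,-51.6,0],[15.5,-51.6,0],[15.5,-51.6,0],[15.5,-51.6,0],[15.5,-51.6,0],[15.5,-51.6,0],[15.5,-51.6,0],[15.5,-51.6,0]], fingers=[-1,-1,-1,-1,-1,-1,-1,-1])

```text
t: 1.5
position: [0.3537, 0.1399, 0.2317]
eef_rot: [[0.001, -0.995, -0.105], [0.001, -0.105, 0.995], [-1.0, -0.001, 0.001]]
contact_force: [1.6, -0.6, 1.0]
gripper_width: 0.0851
```

carry_out(rotation=[[0,0,-7.66],[0,0,-7.66],[0,0,-7.66],[0,0,-7.66],[0,0,-7.66],[0,0,-7.66],[0,0,-7.66],[0,0,-7.66]], linear=[[15.5,-51.6,0],[15.5,-51.6,0],[15.5,-51.6,0],[15.5,-51.6,0],[15.5,-51.6,0],[15.5,-51.6,0],[15.5,-51.6,0],[15.5,-51.6,0]], fingers=[-1,-1,-1,-1,-1,-1,-1,-1])

```text
t: 2.5
position: [0.4779, -0.2733, 0.2314]
eef_rot: [[0.001, -0.569, 0.822], [-0.0, 0.822, 0.569], [-1.0, -0.0, 0.0]]
contact_force: [1.5, 1.3, 1.0]
gripper_width: 0.0855
```

carry_out(rotation=[[0,0,0],[0,0,0]], linear=[[0,0,-40],[0,0,0]], fingers=[-1,-1])

```text
t: 2.75
position: [0.476, -0.2711, 0.1876]
eef_rot: [[-0.007, -0.572, 0.82], [0.002, 0.82, 0.572], [-1.0, 0.006, -0.004]]
contact_force: [-0.9, 1.3, 1.3]
gripper_width: 0.0852
```

carry_out(rotation=[[0,0,0],[0,0,0],[0,0,0],[0,0,0],[0,0,0],[0,0,0],[0,0,0]], linear=[[0,0,-30],[0,0,-30],[0,0,-30],[0,0,-30],[0,0,-20],[0,0,-11],[0,0,0]], fingers=[-1,-1,-1,-1,-1,-1,-1])

```text
t: 3.62
position: [0.478, -0.2711, 0.041]
eef_rot: [[0.0, -0.573, 0.819], [-0.0, 0.819, 0.573], [-1.0, -0.0, 0.0]]
contact_force: [0.6, -0.3, 0.4]
gripper_width: 0.0858
```

carry_out(rotation=[[0,0,0],[0,0,0],[0,0,0],[0,0,0],[0,0,0],[0,0,0],[0,0,0],[0,0,0]], linear=[[0,0,0],[0,0,0],[0,0,0],[0,0,0],[0,0,0],[0,0,0],[0,0,0],[0,0,0]], fingers=[1,1,1,1,1,1,1,1], squeeze=40)

```text
t: 4.62
position: [0.478, -0.2715, 0.041]
eef_rot: [[0.001, -0.573, 0.82], [-0.0, 0.82, 0.573], [-1.0, -0.001, 0.0]]
contact_force: [-0.1, 0.9, 5.3]
gripper_width: 0.0358
```

carry_out(rotation=[[0,0,0],[0,0,0],[0,0,0]], linear=[[0,0,20],[0,0,30],[0,0,20]], fingers=[1,1,1])

```text
t: 5.0
position: [0.4775, -0.2712, 0.1108]
eef_rot: [[-0.0, -0.573, 0.82], [0.0, 0.82, 0.573], [-1.0, 0.0, -0.0]]
contact_force: [-0.1, 0.0, -1.2]
gripper_width: 0.0355
```

carry_out(rotation=[[0,0,-4.73],[0,0,-4.73],[0,0,-4.73],[0,0,-4.73],[0,0,-4.73],[0,0,-4.73],[0,0,-4.73],[0,0,-4.73]], linear=[[1.4,42.6,0],[1.4,42.6,0],[1.4,42.6,0],[1.4,42.6,0],[1.4,42.6,0],[1.4,42.6,0],[1.4,42.6,0],[1.4,42.6,0]], fingers=[1,1,1,1,1,1,1,1])

```text
t: 6.0
position: [0.4883, 0.0709, 0.1097]
eef_rot: [[-0.001, 0.053, 0.999], [0.0, 0.999, -0.053], [-1.0, 0.0, -0.001]]
contact_force: [0.3, 0.6, -1.9]
gripper_width: 0.0357
```

carry_out(rotation=[[0,0,0],[0,0,0],[0,0,0]], linear=[[0,0,-25],[0,0,-15],[0,0,0]], fingers=[1,1,1])

```text
t: 6.38
position: [0.4878, 0.0687, 0.0686]
eef_rot: [[-0.003, 0.051, 0.999], [-0.001, 0.999, -0.051], [-1.0, -0.001, -0.003]]
contact_force: [0.5, -0.4, -0.7]
gripper_width: 0.0355
```

```bash
cat > look.py <<'E'
import sys; from fit import *
k=sys.argv[1]
S=mean("scene",3);T=mean("top",3); np.savez(f"im{k}.npz",S=S,T=T)
b=lambda i:np.clip(i,0,255).astype(np.uint8)[:,:,::-1]
cv2.imwrite(f"pics/look{k}.png",np.hstack([crop(b(T),195,115,50,85,7),crop(b(S),275,165,75,85,6)[:595]]))
s=ctrl.state(); print(s["t"],s["position"],s["contact_force"],s["gripper_width"])
E
python3 look.py 1
```

```text
Traceback (most recent call last):
  File "look.py", line 5, in <module>
    cv2.imwrite(f"pics/look{k}.png",np.hstack([crop(b(T),195,115,50,85,7),crop(b(S),275,165,75,85,6)[:595]]))
                                    ~~~~~~~~~^^^^^^^^^^^^^^^^^^^^^^^^^^^^^^^^^^^^^^^^^^^^^^^^^^^^^^^^^^^^^^^
ValueError: all the input array dimensions except for the concatenation axis must match exactly, but along dimension 0, the array at index 0 has size 595 and the array at index 1 has size 510
```

carry_out(rotation=[[0,0,0],[0,0,0],[0,0,0],[0,0,0]], linear=[[0,0,-12],[0,0,-8],[0,0,-2],[0,0,0]], fingers=[1,1,1,1])

```text
t: 7.18
position: [0.4887, 0.0694, 0.048]
eef_rot: [[-0.0, 0.051, 0.999], [-0.0, 0.999, -0.051], [-1.0, -0.0, -0.0]]
contact_force: [-0.3, -0.3, -1.5]
gripper_width: 0.0358
```

carry_out(rotation=[[0,0,0],[0,0,0]], linear=[[0,0,-1],[0,0,0]], fingers=[1,1])

```text
t: 7.42
position: [0.4889, 0.0695, 0.0474]
eef_rot: [[0.0, 0.051, 0.999], [0.0, 0.999, -0.051], [-1.0, 0.0, 0.0]]
contact_force: [-0.5, 0.3, -1.6]
gripper_width: 0.0353
```

```bash
sed -i 's/^cv2.imwrite.*/cv2.imwrite(f"pics\/look{k}.png",np.hstack([crop(b(T),195,115,50,85,7),crop(b(S),275,165,64,85,7)]))/' look.py; python3 look.py 1
```

```text
7.725 [0.4889 0.0695 0.0474] [ 0.6153  0.8414 -1.7397] 0.0357814350549546
```

View pics/look1.png

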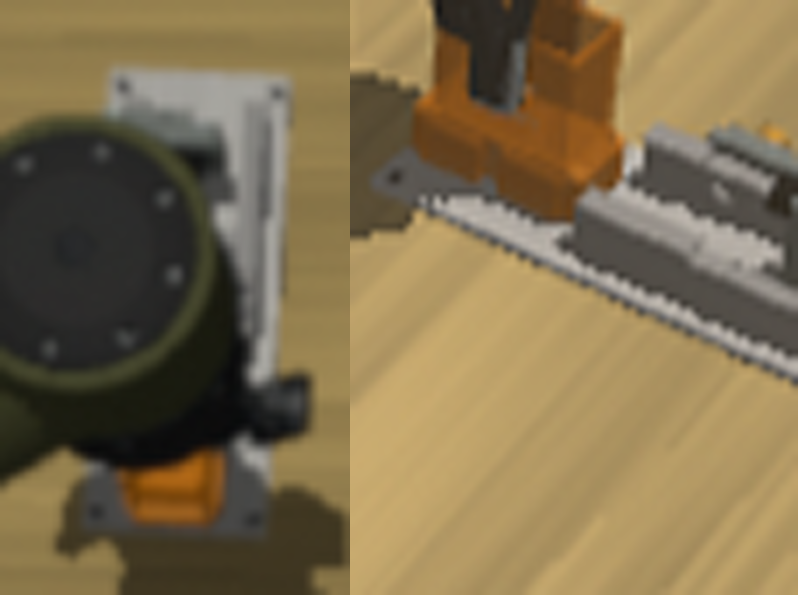

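The view shows the cup upright in the jaws just before the mouth, centred on the plate: rear foot centre at about px 172 against plate centre 173.5 in the top crop. The foot is still 1 to 2 mm above the floor, so I'll lower it gently.

carry_out(rotation=[[0,0,0],[0,0,0]], linear=[[0,0,-1],[0,0,0]], fingers=[1,1])

```text
t: 7.98
position: [0.4887, 0.0695, 0.0461]
eef_rot: [[-0.0, 0.051, 0.999], [0.0, 0.999, -0.051], [-1.0, -0.0, -0.0]]
contact_force: [0.5, -0.6, -2.4]
gripper_width: 0.0356
```

carry_out(rotation=[[0,0,0],[0,0,0]], linear=[[0,0,-1],[0,0,0]], fingers=[1,1])

```text
t: 8.22
position: [0.4888, 0.0695, 0.0451]
eef_rot: [[-0.0, 0.051, 0.999], [0.0, 0.999, -0.051], [-1.0, 0.0, -0.0]]
contact_force: [-0.6, -1.3, -0.5]
gripper_width: 0.0356
```

carry_out(rotation=[[0,0,0],[0,0,0]], linear=[[0,0,-0.5],[0,0,0]], fingers=[1,1])

```text
t: 8.48
position: [0.4889, 0.0695, 0.045]
eef_rot: [[0.0, 0.051, 0.999], [0.0, 0.999, -0.051], [-1.0, 0.0, 0.0]]
contact_force: [-1.5, -0.7, -0.3]
gripper_width: 0.0353
```

carry_out(rotation=[[0,0,0],[0,0,0],[0,0,0],[0,0,0]], linear=[[2.5,-0.13,0],[2.5,-0.13,0],[2.5,-0.13,0],[0,0,0]], fingers=[1,1,1,1])

```text
t: 8.98
position: [0.4968, 0.0691, 0.045]
eef_rot: [[0.001, 0.051, 0.999], [0.0, 0.999, -0.051], [-1.0, 0.0, 0.001]]
contact_force: [-0.3, -0.6, 2.2]
gripper_width: 0.0353
```

carry_out(rotation=[[0,0,0],[0,0,0],[0,0,0],[0,0,0]], linear=[[1.5,-0.08,0],[1.5,-0.08,0],[1.5,-0.08,0],[0,0,0]], fingers=[1,1,1,1])

```text
t: 9.48
position: [0.5011, 0.0688, 0.045]
eef_rot: [[0.0, 0.051, 0.999], [0.0, 0.999, -0.051], [-1.0, 0.0, 0.0]]
contact_force: [-2.2, -0.0, 5.1]
gripper_width: 0.0354
```

carry_out(rotation=[[0,0,0],[0,0,0],[0,0,0],[0,0,0]], linear=[[1.5,-0.08,0],[1.5,-0.08,0],[1.5,-0.08,0],[0,0,0]], fingers=[1,1,1,1])

```text
t: 9.98
position: [0.5054, 0.0689, 0.045]
eef_rot: [[0.0, 0.051, 0.999], [0.001, 0.999, -0.051], [-1.0, 0.001, 0.0]]
contact_force: [-4.6, 0.4, 5.3]
gripper_width: 0.0354
```

carry_out(rotation=[[0,0,0],[0,0,0],[0,0,0],[0,0,0]], linear=[[0,0,0.3],[1.5,-0.08,0],[1.5,-0.08,0],[0,0,0]], fingers=[1,1,1,1])

```text
t: 10.48
position: [0.5084, 0.0687, 0.045]
eef_rot: [[-0.0, 0.051, 0.999], [0.001, 0.999, -0.051], [-1.0, 0.001, -0.0]]
contact_force: [-4.0, 2.5, 4.6]
gripper_width: 0.0353
```

carry_out(rotation=[[0,0,0],[0,0,0],[0,0,0],[0,0,0]], linear=[[1.5,-0.08,0],[1.5,-0.08,0],[0,0,0],[0,0,0]], fingers=[1,1,1,1])

```text
t: 10.98
position: [0.5113, 0.0686, 0.045]
eef_rot: [[0.0, 0.051, 0.999], [0.001, 0.999, -0.051], [-1.0, 0.001, -0.0]]
contact_force: [-4.0, 3.3, 5.0]
gripper_width: 0.035
```

carry_out(rotation=[[0,0,0],[0,0,0],[0,0,0],[0,0,0]], linear=[[0,0.4,0.2],[1.5,-0.08,0],[1.5,-0.08,0],[0,0,0]], fingers=[1,1,1,1])

```text
t: 11.48
position: [0.5144, 0.0685, 0.045]
eef_rot: [[-0.0, 0.051, 0.999], [0.0, 0.999, -0.051], [-1.0, 0.0, -0.0]]
contact_force: [-1.9, 1.9, 1.0]
gripper_width: 0.0354
```

```bash
python3 -c "
from h import *
s=ctrl.state();print(s['contact_force'],s['torque'],s['position'])"
```

```text
[-1.9367  1.9046  0.9761] [0.8497 0.8009 0.0872] [0.5144 0.0685 0.045 ]
```

carry_out(rotation=[[0,0,0],[0,0,0],[0,0,0],[0,0,0]], linear=[[1.5,-0.08,0],[1.5,-0.08,0],[0,0,0],[0,0,0]], fingers=[1,1,1,1])

```text
t: 11.98
position: [0.5174, 0.0684, 0.045]
eef_rot: [[0.0, 0.051, 0.999], [0.0, 0.999, -0.051], [-1.0, 0.0, 0.0]]
contact_force: [-0.6, 2.8, -1.4]
gripper_width: 0.0352
```

```bash
python3 -c "
from h import *
s=ctrl.state();print(s['contact_force'],s['torque'],s['position'])"
```

```text
[-0.5847  2.7618 -1.4315] [1.0024 0.2795 0.1013] [0.5174 0.0684 0.045 ]
```

carry_out(rotation=[[0,0,0],[0,0,0],[0,0,0],[0,0,0],[0,0,0]], linear=[[0,0.4,0],[1.5,-0.08,0],[1.5,-0.08,0],[0,0,0],[0,0,0]], fingers=[1,1,1,1,1])

```text
t: 12.6
position: [0.5204, 0.0684, 0.0452]
eef_rot: [[-0.0, 0.051, 0.999], [-0.0, 0.999, -0.051], [-1.0, -0.0, 0.0]]
contact_force: [0.4, 0.2, -1.6]
gripper_width: 0.0351
```

carry_out(rotation=[[0,0,0],[0,0,0],[0,0,0],[0,0,0]], linear=[[1.5,-0.08,0],[1.5,-0.08,0],[0,0,0],[0,0,0]], fingers=[1,1,1,1])

```text
t: 13.1
position: [0.5233, 0.0684, 0.0452]
eef_rot: [[-0.0, 0.051, 0.999], [-0.0, 0.999, -0.051], [-1.0, -0.0, -0.0]]
contact_force: [-0.2, 0.5, -2.7]
gripper_width: 0.0357
```

```bash
python3 -c "
from h import *
s=ctrl.state();print(s['contact_force'],s['torque'],s['position'])"
```

```text
[-0.1893  0.5242 -2.6852] [-0.0579 -0.017  -0.0127] [0.5233 0.0684 0.0452]
```

carry_out(rotation=[[0,0,0],[0,0,0],[0,0,0],[0,0,0]], linear=[[1.5,-0.08,0],[1.5,-0.08,0],[1.5,-0.08,0],[0,0,0]], fingers=[1,1,1,1])

```text
t: 13.6
position: [0.5279, 0.0682, 0.0452]
eef_rot: [[-0.0, 0.051, 0.999], [-0.0, 0.999, -0.051], [-1.0, -0.0, -0.0]]
contact_force: [0.5, -0.3, -0.4]
gripper_width: 0.0356
```

carry_out(rotation=[[0,0,0],[0,0,0],[0,0,0],[0,0,0]], linear=[[1.5,-0.08,0],[1.5,-0.08,0],[1.5,-0.08,0],[0,0,0]], fingers=[1,1,1,1])

```text
t: 14.1
position: [0.5318, 0.0679, 0.0452]
eef_rot: [[-0.001, 0.051, 0.999], [-0.0, 0.999, -0.051], [-1.0, -0.0, -0.001]]
contact_force: [-3.5, 0.3, 0.5]
gripper_width: 0.0353
```

carry_out(rotation=[[0,0,0],[0,0,0],[0,0,0],[0,0,0]], linear=[[1.5,-0.08,0],[1.5,-0.08,0],[1.5,-0.08,0],[0,0,0]], fingers=[1,1,1,1])

```text
t: 14.6
position: [0.5354, 0.0677, 0.0452]
eef_rot: [[-0.003, 0.051, 0.999], [-0.0, 0.999, -0.051], [-1.0, -0.0, -0.003]]
contact_force: [-9.0, 1.3, 4.6]
gripper_width: 0.0354
```

Contact with the ball has started, with Fx reaching -9 N. I'll keep going gently.

carry_out(rotation=[[0,0,0],[0,0,0],[0,0,0],[0,0,0]], linear=[[1,-0.05,0],[1,-0.05,0],[1,-0.05,0],[0,0,0]], fingers=[1,1,1,1])

```text
t: 15.1
position: [0.5388, 0.0676, 0.0452]
eef_rot: [[-0.002, 0.051, 0.999], [-0.0, 0.999, -0.051], [-1.0, -0.0, -0.002]]
contact_force: [-7.8, 1.1, 2.2]
gripper_width: 0.0353
```

carry_out(rotation=[[0,0,0],[0,0,0],[0,0,0],[0,0,0]], linear=[[1,-0.05,0],[1,-0.05,0],[1,-0.05,0],[0,0,0]], fingers=[1,1,1,1])

```text
t: 15.6
position: [0.5419, 0.0675, 0.0452]
eef_rot: [[-0.002, 0.051, 0.999], [-0.0, 0.999, -0.051], [-1.0, -0.0, -0.002]]
contact_force: [-6.2, 0.9, 2.1]
gripper_width: 0.0358
```

```bash
python3 -c "
from h import *
s=ctrl.state();print(s['contact_force'],s['torque'],s['position'])"
```

```text
[-6.1626  0.8932  2.1172] [ 0.4953  2.3446 -0.0034] [0.5419 0.0675 0.0452]
```

carry_out(rotation=[[0,0,0],[0,0,0],[0,0,0],[0,0,0],[0,0,0],[0,0,0]], linear=[[1.5,-0.08,0],[1.5,-0.08,0],[1.5,-0.08,0],[1.5,-0.08,0],[1.5,-0.08,0],[0,0,0]], fingers=[1,1,1,1,1,1])

```text
t: 16.35
position: [0.5496, 0.0672, 0.0452]
eef_rot: [[-0.002, 0.051, 0.999], [0.0, 0.999, -0.051], [-1.0, 0.0, -0.002]]
contact_force: [-5.7, 0.9, 1.4]
gripper_width: 0.0355
```

carry_out(rotation=[[0,0,0],[0,0,0],[0,0,0],[0,0,0],[0,0,0],[0,0,0]], linear=[[1.5,-0.08,0],[1.5,-0.08,0],[1.5,-0.08,0],[1.5,-0.08,0],[1.5,-0.08,0],[0,0,0]], fingers=[1,1,1,1,1,1])

```text
t: 17.1
position: [0.5571, 0.0669, 0.0452]
eef_rot: [[-0.002, 0.05, 0.999], [0.0, 0.999, -0.05], [-1.0, 0.0, -0.002]]
contact_force: [-5.6, 1.8, 2.5]
gripper_width: 0.0354
```

```bash
python3 -c "
from h import *
s=ctrl.state();print(s['contact_force'],s['torque'],s['position'])"
```

```text
[-5.6383  1.7696  2.5034] [0.6488 2.0901 0.0696] [0.5571 0.0669 0.0452]
```

carry_out(rotation=[[0,0,0],[0,0,0],[0,0,0],[0,0,0],[0,0,0]], linear=[[1,-0.05,0],[1,-0.05,0],[1,-0.05,0],[1,-0.05,0],[0,0,0]], fingers=[1,1,1,1,1])

```text
t: 17.73
position: [0.5608, 0.0667, 0.0452]
eef_rot: [[-0.002, 0.05, 0.999], [0.0, 0.999, -0.05], [-1.0, 0.0, -0.002]]
contact_force: [-7.4, 1.3, 2.6]
gripper_width: 0.0354
```

carry_out(rotation=[[0,0,0],[0,0,0],[0,0,0],[0,0,0]], linear=[[1,-0.05,0],[1,-0.05,0],[1,-0.05,0],[0,0,0]], fingers=[1,1,1,1])

```text
t: 18.23
position: [0.5642, 0.0666, 0.0452]
eef_rot: [[-0.001, 0.05, 0.999], [0.0, 0.999, -0.05], [-1.0, 0.0, -0.002]]
contact_force: [-4.9, 2.0, 1.5]
gripper_width: 0.0355
```

carry_out(rotation=[[0,0,0],[0,0,0],[0,0,0],[0,0,0]], linear=[[0.7,-0.04,0],[0.7,-0.04,0],[0.7,-0.04,0],[0,0,0]], fingers=[1,1,1,1])

```text
t: 18.73
position: [0.5673, 0.0665, 0.0451]
eef_rot: [[0.001, 0.051, 0.999], [0.001, 0.999, -0.051], [-1.0, 0.001, 0.001]]
contact_force: [-0.3, 0.7, -2.0]
gripper_width: 0.0357
```

carry_out(rotation=[[0,0,0],[0,0,0],[0,0,0],[0,0,0]], linear=[[0.5,-0.03,0],[0.5,-0.03,0],[0,0,0],[0,0,0]], fingers=[1,1,1,1])

```text
t: 19.23
position: [0.5683, 0.0664, 0.0453]
eef_rot: [[0.001, 0.051, 0.999], [0.001, 0.999, -0.051], [-1.0, 0.001, 0.001]]
contact_force: [2.0, 2.9, -3.5]
gripper_width: 0.0354
```

carry_out(rotation=[[0,0,0],[0,0,0],[0,0,0]], linear=[[0.5,-0.03,0],[0,0,0],[0,0,0]], fingers=[1,1,1])

```text
t: 19.6
position: [0.5685, 0.0664, 0.0453]
eef_rot: [[0.0, 0.05, 0.999], [0.001, 0.999, -0.05], [-1.0, 0.001, 0.0]]
contact_force: [-0.9, 4.4, -1.7]
gripper_width: 0.0353
```

```bash
python3 -c "
from h import *
s=ctrl.state();print(s['contact_force'],s['torque'],s['position'])"
```

```text
[-0.8845  4.444  -1.6658] [1.9692 0.0389 0.0456] [0.5685 0.0664 0.0453]
```

carry_out(rotation=[[0,0,0],[0,0,0],[0,0,0]], linear=[[0.3,0.3,0],[0,0,0],[0,0,0]], fingers=[1,1,1])

```text
t: 19.98
position: [0.5689, 0.0664, 0.0454]
eef_rot: [[0.0, 0.051, 0.999], [0.0, 0.999, -0.051], [-1.0, 0.0, 0.0]]
contact_force: [-0.1, 4.6, -1.3]
gripper_width: 0.0352
```

carry_out(rotation=[[0,0,0],[0,0,0],[0,0,0]], linear=[[0.4,0.3,0],[0,0,0],[0,0,0]], fingers=[1,1,1])

```text
t: 20.35
position: [0.5692, 0.0665, 0.0454]
eef_rot: [[0.0, 0.051, 0.999], [-0.0, 0.999, -0.051], [-1.0, -0.0, 0.0]]
contact_force: [0.9, 2.5, -0.6]
gripper_width: 0.0354
```

carry_out(rotation=[[0,0,0],[0,0,0],[0,0,0]], linear=[[0.4,0,0],[0,0,0],[0,0,0]], fingers=[1,1,1])

```text
t: 20.72
position: [0.5695, 0.0665, 0.0453]
eef_rot: [[-0.0, 0.051, 0.999], [-0.0, 0.999, -0.051], [-1.0, -0.0, -0.0]]
contact_force: [-0.6, 1.0, 0.1]
gripper_width: 0.0354
```

```bash
python3 look.py 2
```

```text
21.025 [0.5695 0.0665 0.0453] [-0.4006  0.695   0.0474] 0.035400260827580986
```

View pics/look2.png

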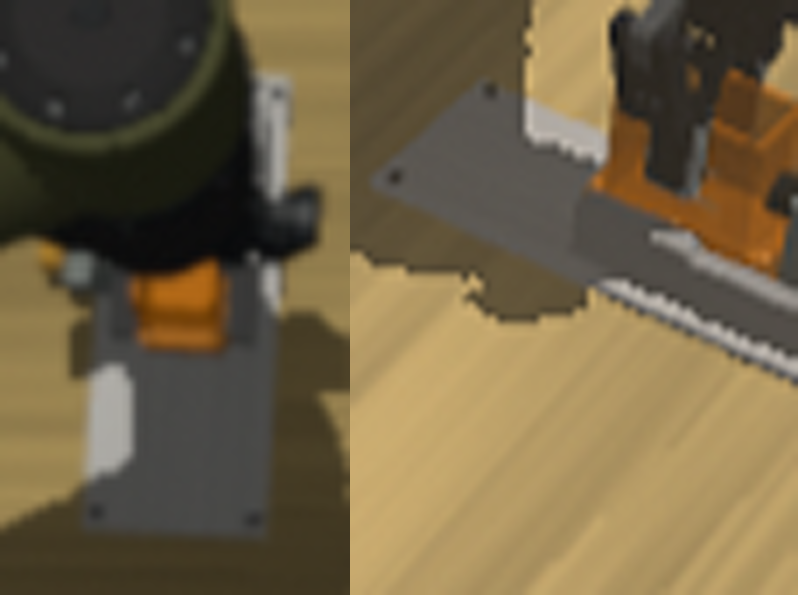

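The cup is in the channel with its front wall close to the buffer at scene crop (785,190). The pull-in force (+2 N) after riding at -5.6 N fits the ball dropping into the slot. I'll feel for the buffer with tiny steps.

carry_out(rotation=[[0,0,0],[0,0,0],[0,0,0]], linear=[[0.4,0,0],[0,0,0],[0,0,0]], fingers=[1,1,1])

```text
t: 21.4
position: [0.5697, 0.0665, 0.0451]
eef_rot: [[-0.001, 0.051, 0.999], [-0.0, 0.999, -0.051], [-1.0, -0.0, -0.001]]
contact_force: [-1.8, 1.4, 0.0]
gripper_width: 0.0354
```

carry_out(rotation=[[0,0,0],[0,0,0],[0,0,0]], linear=[[0.4,0,0],[0,0,0],[0,0,0]], fingers=[1,1,1])

```text
t: 21.78
position: [0.5699, 0.0665, 0.0451]
eef_rot: [[-0.001, 0.051, 0.999], [-0.0, 0.999, -0.051], [-1.0, -0.0, -0.001]]
contact_force: [-5.5, 0.3, 1.7]
gripper_width: 0.0356
```

The buffer is felt: Fx is -5.5 N with only 0.2 mm gained. I'll ease back to zero load, release, and rise.

carry_out(rotation=[[0,0,0],[0,0,0],[0,0,0]], linear=[[-0.6,0,0],[0,0,0],[0,0,0]], fingers=[1,1,1])

```text
t: 22.15
position: [0.5698, 0.0665, 0.0451]
eef_rot: [[0.0, 0.051, 0.999], [-0.0, 0.999, -0.051], [-1.0, -0.0, 0.0]]
contact_force: [-2.0, -0.6, -0.4]
gripper_width: 0.0352
```

carry_out(rotation=[[0,0,0],[0,0,0],[0,0,0],[0,0,0],[0,0,0],[0,0,0]], linear=[[0,0,0],[0,0,0],[0,0,0],[0,0,0],[0,0,0],[0,0,0]], fingers=[0,-0.2,-0.3,-0.4,-0.4,-0.4])

```text
t: 22.9
position: [0.5698, 0.0667, 0.0453]
eef_rot: [[0.0, 0.051, 0.999], [0.0, 0.999, -0.051], [-1.0, 0.0, 0.0]]
contact_force: [0.4, 0.1, 0.5]
gripper_width: 0.0594
```

carry_out(rotation=[[0,0,0],[0,0,0],[0,0,0],[0,0,0],[0,0,0],[0,0,0],[0,0,0],[0,0,0]], linear=[[0,0,8],[0,0,15],[0,0,25],[0,0,35],[-10,0,35],[-20,-50,20],[-20,-60,0],[-20,-60,0]], fingers=[-0.4,-0.4,-0.4,-0.4,-0.4,-0.4,-0.4,-0.4])

```text
t: 23.9
position: [0.4997, -0.1033, 0.1852]
eef_rot: [[0.003, 0.05, 0.999], [0.0, 0.999, -0.05], [-1.0, 0.0, 0.003]]
contact_force: [0.7, -0.6, -0.6]
gripper_width: 0.0599
```

carry_out(rotation=[[0,0,0],[0,0,0],[0,0,0],[0,0,0],[0,0,0]], linear=[[-10,-60,0],[-5,-60,0],[0,-60,0],[0,-50,0],[0,0,0]], fingers=[-0.4,-0.4,-0.4,-0.4,-0.4])

```text
t: 24.52
position: [0.4843, -0.3349, 0.1837]
eef_rot: [[-0.001, 0.055, 0.998], [-0.0, 0.998, -0.055], [-1.0, -0.0, -0.001]]
contact_force: [-0.3, 0.6, 0.3]
gripper_width: 0.0599
```

```bash
python3 look.py 3
```

```text
24.825 [ 0.4856 -0.3309  0.184 ] [ 0.4579  0.4314 -0.6654] 0.059783171632073424
```

View pics/look3.png

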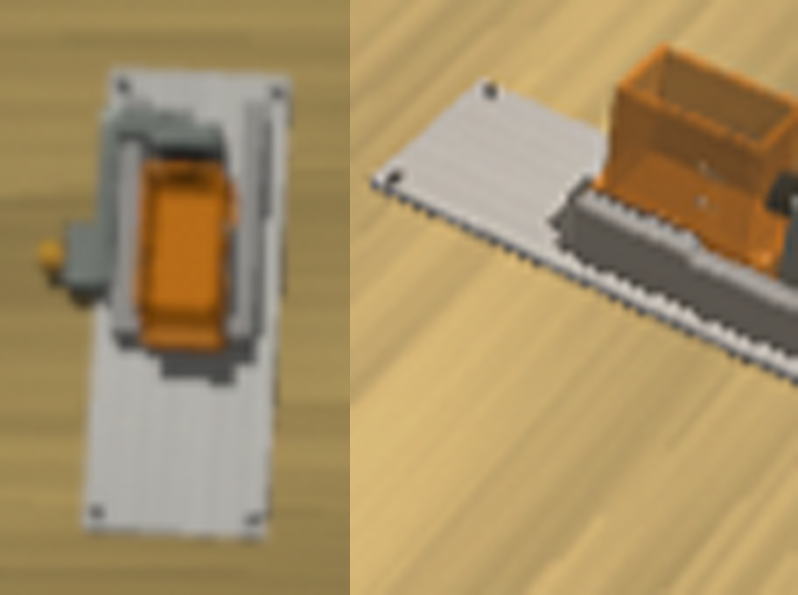

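Cup released and upright between the guides with its front at the buffer. Its rear foot edge is near the mouth, at top crop row 350, and the ball's knob is at (50,255). One numeric check before handing in.

```bash
python3 - <<'E'
from fit import *
import fit
a=np.load("im0.npz");b=np.load("im3.npz"); ims=dict(scene=b["S"],top=b["T"])
fit.foot=body # only the body is unoccluded
D=np.array([.535,.068]);th=-.052
R=np.array([[np.cos(th),np.sin(th)],[-np.sin(th),np.cos(th)]])
A=sat(ims["top"])[130:168,205:235]>.6
p,c=fitcup(ims,dict(top=(211,134,20,30)),[.572,.066,th],views=("top",),z=.004); print("cup top",p,c,"dock",R@(p[:2]-D))
k=back("top",[[195+50.5/7-.5,115+255.5/7-.5]],.015)[0]; print("knob dock",R@(k[:2]-D))
for n,q,w in(("scene","S",(300,260,50,25)),("top","T",(120,90,190,40)),("scene","S",(355,130,25,35)),("top","T",(118,135,25,28))):
    x,y,W,H=w; d=np.abs(a[q]-b[q])[y:y+H,x:x+W].max(2); print(n,w,"changed px",int((d>25).sum()))
E
```

```text
cup top [ 0.5671  0.0654 -0.0107] 28.902402330719056 dock [ 0.0322 -0.0009]
knob dock [0.036  0.0634]
scene (300, 260, 50, 25) changed px 65
top (120, 90, 190, 40) changed px 1317
scene (355, 130, 25, 35) changed px 159
top (118, 135, 25, 28) changed px 0
```

```bash
python3 - <<'E'
from fit import *
b=np.load("im3.npz");a=np.load("im0.npz")
for i,k in((a,"S"),(b,"S"),(a,"T"),(b,"T")):
    im=i[k]; m=((im[:,:,0]>90)&(im[:,:,1]<50)&(im[:,:,2]<50)).astype(np.uint8)
    n,_,st,c=cv2.connectedComponentsWithStats(m); print(k,[(c[j].round(1).tolist(),int(st[j,4])) for j in range(1,n) if st[j,4]>8])
f=lambda i:np.clip(i,0,255).astype(np.uint8)[:,:,::-1]
cv2.imwrite("pics/all3.png",cv2.resize(np.hstack([f(b["S"]),f(b["T"])]),(800,300),interpolation=cv2.INTER_AREA))
E
```

```text
S [([336.1, 270.6], 126), ([314.9, 272.3], 127)]
S [([333.7, 272.8], 38), ([315.8, 277.3], 13)]
T [([287.9, 109.1], 54), ([297.9, 120.8], 60)]
T []
```

View pics/all3.png

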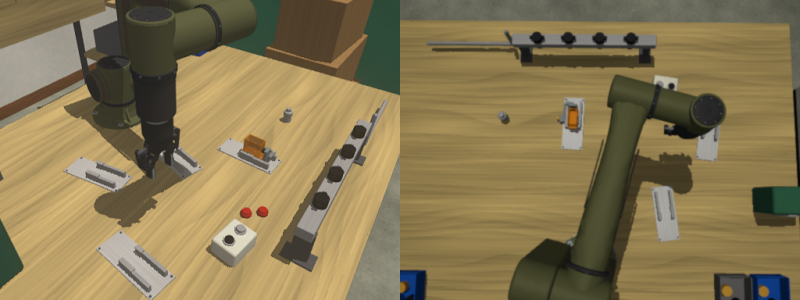

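The overview shows the hand well clear and touching nothing. The caps at (246,212) and (262,211), the coupler and the box are where they were; the changed pixels come from the arm's shadow and from it blocking the top view. Handing in.

```bash
python3 -c "
from plant import ctrl
print(ctrl.hand_in())"
```

```text
the job is handed in; nothing more can be done
None
```

I picked up the amber cup, stood it on the landing of the leftmost dock and slid it in past the ball. I then released it, backed the hand away and handed the job in at about 25 s. No verdict was reported.

**Force felt on the way in**
- **Ball:** it came on at up to about 9 N as read between steps, rode at about 5.6 N, then pulled the cup in at +2 N as it dropped into the slot.
- **Buffer:** I felt it at 5.5 N, then eased back to about 2 N before opening the fingers.
- **Guides:** the sideways force read between steps stayed under 5 N.

**Last checks**
- **Cup and hand:** the pictures show the cup upright between the guides at the buffer, and the hand well clear.
- **Bystanders:** the caps, coupler and box were in place in the last pictures. The arm hid the caps from the top camera, so they were checked only in the scene view.

**What disagreed**
- **Cup position:** a body-only top-view fit puts the cup centre at dock x = 32 mm. That is close to the 31 mm limit. The visible rear foot biases this fit backwards, and its 0.04 rad turn from the dock is equally rough. The ball knob measures 36 mm and the tool position gave about 35 mm, so I trust those.
- **Ball in its slot:** its final position was judged by force and picture, not measured directly.

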